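# Push the boxed fossil down the photo lane

## Task

The lidded specimen box stands roughly placed on the bare end of the photo board. Square it up and push it down the lane between the two low guide rails until it rests squarely against the end stop, without the box ever touching either rail. Only push it along with the fingers: do not lift or tip it, leave the loose shells, callipers and jar where they are, and finish with the hand clear.

Things in the scene. Friction and masses are not known exactly. Their poses are not given: they have to be found in the camera images.
- specimen_box: Loose closed cardboard box with a clear lid window and a fossil shell showing inside; 90 long (its x) x 96 wide (its y) x 50 mm high, solid flat sides, about 0.2 to 0.4 kg. Origin at the centre of its underside. It stands on the board in front of the lane mouth, off the lane's centre line by up to 30 mm and turned up to 0.2 rad from the lane direction, its x roughly along the lane, and slides under a push of a few newtons.
- board: Fixed grey board, 330 (x) x 220 (y) x 10 mm thick, lying on the table; origin at its underside, 15 mm from its middle towards the end stop (it spans x from -180 to 150 mm), x along the lane towards the end stop (roughly away from the robot), y across. The part with x from -180 to -15 mm is bare, with no rails. Position and yaw vary.
- lane_mouth (a point): Point on the board's top, on the lane's centre line, level with the near ends of the rails. x points down the lane to the end stop, y across the lane, z up.
- lane_end (a point): Point on the board's top, on the lane's centre line, at the face of the end stop that the box comes to rest against; 145 mm along x from lane_mouth, same axes. The lane is level, straight and 114 mm wide between the rails (9 mm spare on each side of the box).
- rail_left: Fixed aluminium guide rail on the board's +y side, 145 (x, along the lane) x 10 x 12 mm high; top 22 mm above the table. Origin at the centre of its underside, 62 mm from the lane's centre line; its inner face is 57 mm from the centre line.
- rail_right: The same rail on the board's -y side.
- end_stop: Fixed wooden bar across the end of the lane, 134 mm across, 14 mm thick, 30 mm high above the board's top. Origin at the foot of its face towards the lane.
- shell_a: Loose grey-white fossil oyster shell lying beside the board, about 84 x 62 x 16 mm, origin under its middle. To be left alone.
- shell_b: A smaller loose fossil shell beside the board, about 72 x 53 x 14 mm, origin under its middle. To be left alone.
- callipers: Loose digital callipers lying beside the board, 190 mm long (x), jaws towards -y, 12 mm thick, origin under the middle of the beam. To be left alone.
- jar: Small loose lidded jar standing beside the board, 44 mm across, 55 mm high, origin under its middle. To be left alone.
Things that resemble listed ones, but are neither listed nor needed, are in the scene too. Leave any black, pink or red look-alike of the specimen_box alone.

How it is judged:
By the outcome, as a careful person would: the job done as asked, in the order asked, and still so for the second after the job is handed in, with the robot touching nothing.
It also fails if it takes over 64 s, if anything falls off the work surface, if the arm or the gripper's body presses on something with over 40 N, if the wrist force passes 120 N, or if a joint passes its speed limit or range.

## Robot

A 7-joint arm with a two-finger parallel gripper is mounted at the origin on the work surface. World frame = base frame: x ahead of the robot, y to its left, z up, the work surface at z = 0. Lengths are in mm, angles in rad, forces in N, time in s.
With the tool pointing down it reaches from about 350 to 900 mm from the base axis. Payload 7.2 kg.
Tool frame: the origin (TCP) lies on the centre line of the jaws, within the pads' length; the fingertips stand 11 mm ahead of it and the grasp point (between the pads) lies 8 mm behind it (tcp_to_tips is the distance from the TCP to the fingertips, in mm); z points along the fingers, x is the direction in which the jaws open and shut, and the axes are right-handed (so a half turn about z gives the same grasp; the last joint's range is limited). The gripper opens to 85 mm and grips with 20 to 120 N. Pads are 22 mm wide; open, the fingers measure 114 mm over their backs; the gripper's body (76 mm by 85 mm) begins 54 mm behind the grasp point. The pads swing forward as they close: fully open they stand 13 mm farther back than shut.
Start: joints at [-1.27, 0.411, -0.013, 1.596, 0.006, 1.134, -0.082], TCP at [225.32, 582.975, 242.297] pointing down, gripper open.
Joint ranges: [-2.95, 2.95], [-0.29, 1.99], [-1.47, 1.44], [0.14, 2.54], [-1.03, 4.17], [0.13, 1.85], [-2.86, 2.86]. Speed limits (rad/s): [2.39, 2.39, 3.01, 3.01, 3.14, 3.14, 3.14].

## Interface

Orientations are given as a 3x3 rotation matrix whose columns are the frame's x, y, z axes.
In Python, from rig import * gives the robot as it stands.
- The arm moves only by the tool arm_command, never from a script. Its argument "rows" is one flat list of numbers, 5 for each row, row after row: the shift along the tool's x, y, z in units of 40 mm (1.0 is 40 mm), then the turn about the tool's z in units of 0.1 rad (1.0 is 0.1 rad), then the closure, from -1 (fully open) to 1 (shut). In form: [dx, dy, dz, yaw, gripper, dx, dy, dz, yaw, gripper, ...]. A call has 1 to 5 rows; each row shifts and turns the commanded pose from where the row before left it, along the tool's axes as they then stand; what a row does not reach is not made up. A row lasts 1/10 s, in which the tool goes at most 50 mm and 8.59 degrees, less where a joint would pass 70% of its speed; a pose out of reach is approached as far as the arm can. A call with a number of a shift or a turn outside -1 to 1 is refused whole. A call with a gripper value outside its range is refused whole. The fingers move at their own pace and stop on an object; "force" is the grip in N (left out, the last holds). Time passes only in rows, so rows that do not move let the fingers close. It gives the time, the measured TCP pose, the force and the opening at its end, in the units of the state.
- get_state(): the state, without advancing time (a new reading comes with each control period).
- snapshot(name): name is "side" or "top" or "wrist"; returns the picture (480x640x3 uint8, blue, green, red); there is no depth.
- calibration(name): a dict with "K" (3x3 intrinsics, pixels), "view" (4x4, takes a point from world to camera coordinates). Camera axes: x right, y down, z forward; pixel columns grow to the right and rows downward; lengths in mm; the calibration is good to about 2 mm. A picture is of the moment at which its call begins: read the wrist's pose just before it. calibration takes no time and is no camera call; for the wrist camera it gives the pose at the moment of the call.
- job_done(): hands the job in, once; it reports no verdict.
The state is a dict: "t": time; "q": joint angles; "joint_vel": joint speeds; "effort": joint torques, N m; "ee_pos": TCP position; "tcp_rot": TCP orientation; "contact_force": force on the tool from outside, world axes, zero at the start; "torque": the same for the moment, N m; "opening": opening from 0.0 (shut) to 1.0 (fully open).
Only numpy, scipy, OpenCV 4.12 (cv2) and the standard library are available. Lean on these libraries where they do the work, as an engineer would, in place of code of your own. Each camera call takes 0.05 s, during which the arm holds its last target. There are 200 camera calls.

## Working session

There is one attempt and no reset: what is moved stays moved. The work goes in short steps, Python scripts to look and compute and a tool call to move; the robot and the scene stay as the last step left them, time stands still between calls to the robot, and variables do not carry over. Pictures are saved under pics/ and viewed, about 8 in all and at most 12, crops included, and the job is handed in when it is done.

Besides the shell and the picture viewer there is one more tool, called after ">>>" as a command line: name --argument value ..., lists and objects as JSON in quotes. arm_command: Moves the arm, as the interface text tells. Shifts and turns lie within -1 to 1; 1 stands for 40 mm of shift or 0.1 rad of turn. Its arguments: {"type":"object","properties":{"rows":{"type":"array","items":{"type":"number","minimum":-1,"maximum":1}},"force":{"type":"number"}},"required":["rows"]}

```bash
mkdir -p pics
python3 - <<'E'
from rig import *
import cv2
s=get_state();print(s['t'],s['ee_pos'],s['tcp_rot'],s['opening'])
for n in('top','side'):
    cv2.imwrite(f'pics/{n}1.png',snapshot(n));c=calibration(n);print(n,c['K'].tolist() if hasattr(c['K'],'tolist') else c['K'],c['view'])
E
```

```text
0.0 [225.18213053 582.4928667  241.42349005] [[ 3.60460605e-01  9.32774317e-01 -4.74648824e-04]
 [ 9.32772975e-01 -3.60460894e-01 -1.58771554e-03]
 [-1.65207262e-03  1.29569310e-04 -9.99998627e-01]] 0.9978351956761689
top [[472.49356657916115, 0.0, 328.54262901100077], [0.0, 472.49356657916115, 241.5276720890813], [0.0, 0.0, 1.0]] [[-3.96763721e-03 -9.99860274e-01 -1.62385721e-02  6.15507356e+01]
 [-9.92022085e-01  5.98161643e-03 -1.25922211e-01  5.51178457e+02]
 [ 1.26001749e-01  1.56094085e-02 -9.91907206e-01  8.50339802e+02]
 [ 0.00000000e+00  0.00000000e+00  0.00000000e+00  1.00000000e+00]]
side [[578.8296407809562, 0.0, 318.1676082861397], [0.0, 578.8296407809562, 236.38689202821897], [0.0, 0.0, 1.0]] [[-9.13554888e-01 -4.06703593e-01 -3.10701382e-03  5.28197230e+02]
 [-3.01361242e-01  6.82021045e-01 -6.66354782e-01  1.51395222e+02]
 [ 2.73127933e-01 -6.07815335e-01 -7.45628359e-01  8.61889197e+02]
 [ 0.00000000e+00  0.00000000e+00  0.00000000e+00  1.00000000e+00]]
```

View pics/top1.png

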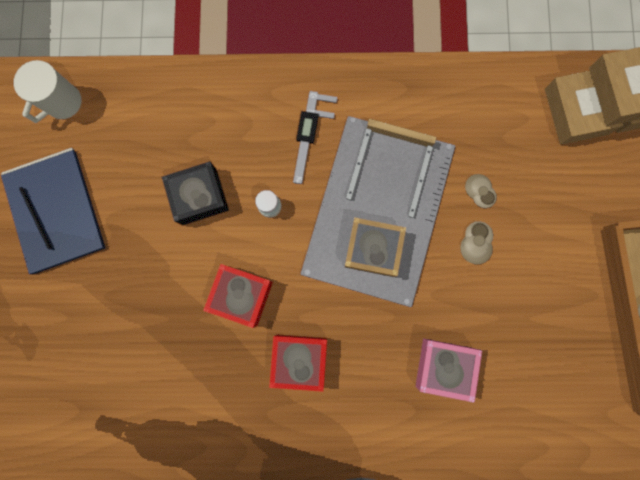

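View pics/side1.png

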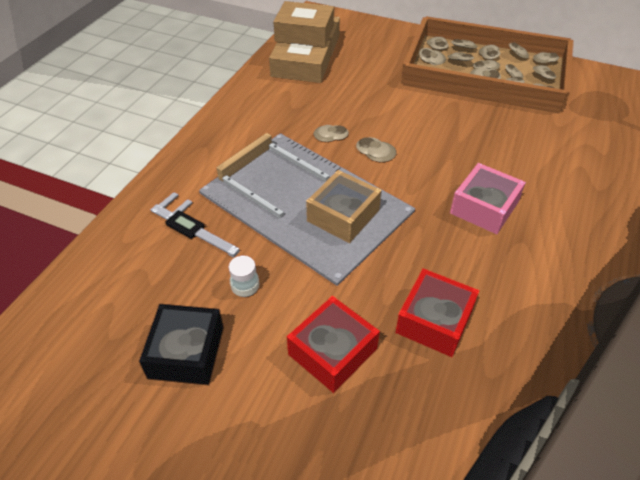

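Top: board corners at about (350,118), (454,145), (412,305), (302,273). The cardboard box's top is at about (355,219), (406,228), (400,275), (346,267). Next I'll enlarge this area.

Run:
```python
import cv2
im=cv2.imread('pics/top1.png')[110:310,290:470]
cv2.imwrite('pics/crop1.png',cv2.resize(im,None,fx=3,fy=3,interpolation=cv2.INTER_CUBIC))
```

```text
(no output)
```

View pics/crop1.png

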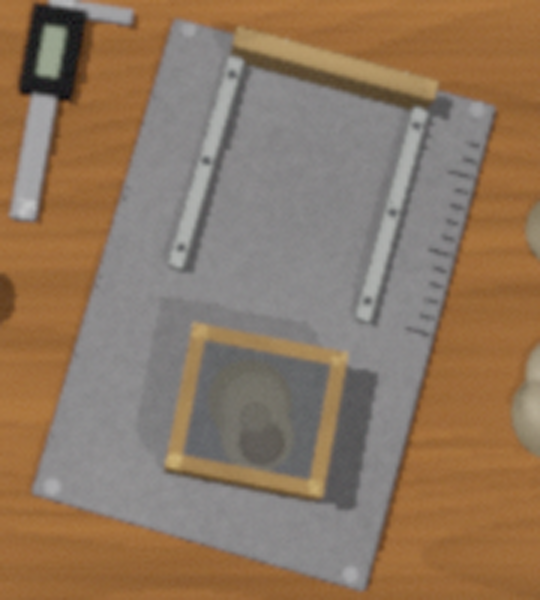

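The crop (3x, origin 290,110) shows the board corners at (173,20), (495,106), (366,590), (35,492). The box top corners are at (193,324), (347,353), (323,497), (165,469). The rails' near ends are at about (177,268) and (365,321).

```bash
cat > h.py <<'E'
from rig import *
import numpy as np, cv2
from scipy.optimize import least_squares
def ray(n,px,z,c=None):
    c=c or calibration(n);K=np.array(c['K']);V=np.array(c['view']);R=V[:3,:3];o=-R.T@V[:3,3]
    px=np.atleast_2d(px).astype(float);d=(R.T@np.linalg.inv(K)@np.c_[px,np.ones(len(px))].T).T
    return (o+d*((z-o[2])/d[:,2])[:,None])[:,:2]
def fit(model,pts):
    m=np.array(model,float);p=np.array(pts);a=m-m.mean(0);b=p-p.mean(0)
    th=np.arctan2((a[:,0]*b[:,1]-a[:,1]*b[:,0]).sum(),(a*b).sum())
    R=np.array([[np.cos(th),-np.sin(th)],[np.sin(th),np.cos(th)]]);t=p.mean(0)-R@m.mean(0)
    return t,th,np.linalg.norm(p-(m@R.T+t),axis=1).round(1)
def lane(p,t,th):
    c,s=np.cos(th),np.sin(th);return (np.atleast_2d(p)-t)@np.array([[c,-s],[s,c]])
E
python3 - <<'E'
from h import *
f=lambda l:np.array(l)/3+[290,110]
bt,bth,r=fit([(150,110),(150,-110),(-180,-110),(-180,110)],ray('top',f([(173,20),(495,106),(366,590),(35,492)]),10));print('board',bt,bth,r)
mt=bt+np.array([np.cos(bth),np.sin(bth)])*-15
print('rails in lane',lane(ray('top',f([(168,264),(187,270),(356,318),(374,323)]),22),mt,bth).round(1))
t,th,r=fit([(45,48),(45,-48),(-45,-48),(-45,48)],ray('top',f([(193,324),(347,353),(323,497),(165,469)]),60));print('box',t,th,r,'rel',lane(t,mt,bth),th-bth,'mouth',mt)
E
```

```text
board [632.33755167 -43.7082535 ] -0.28525374894279965 [1.8 1.2 1.1 2.4]
rails in lane [[  0.5  67.4]
 [  0.1  54.7]
 [ -0.4 -57.3]
 [ -0.4 -69.1]]
box [538.26115415 -27.10488456] -0.1904405262695178 [0.5 0.5 0.6 0.4] rel [[-79.94700036 -10.54075672]] 0.09481322267328185 mouth [617.9436975  -39.48723917]
```

```bash
cat >> h.py <<'E'
M=np.array([618.,-40.]);TH=-0.285
def go(lx,ly,z,ang,grip,n,M=M,TH=TH):
    """rows to take TCP to lane (lx,ly), world z, tool-x angle ang rel. lane x"""
    s=get_state();p=np.array(s['ee_pos']);R=np.array(s['tcp_rot']);a=np.arctan2(R[1,0],R[0,0])
    da=(TH+ang-a+np.pi)%(2*np.pi)-np.pi
    c,sn=np.cos(TH),np.sin(TH);T=np.array([M[0]+c*lx-sn*ly,M[1]+sn*lx+c*ly,z]);d=(T-p)/n/40
    print('t',s['t'],'lane now',lane(p[:2],M,TH).round(1),p[2].round(1),'ang',round((a-TH+np.pi)%(2*np.pi)-np.pi,4),'F',np.round(s['contact_force'],1),'open',round(s['opening'],3))
    for i in range(n):
        print([round(float(v),2) for v in (d[0]*np.cos(a)+d[1]*np.sin(a),d[0]*np.sin(a)-d[1]*np.cos(a),-d[2],-da/n*10)]+[grip],end=',\n' if i%5==4 else ', ')
        a+=da/n
    print()
E
python3 -c "
from h import *
go(-80,-85,240,0,0,20)"
```

```text
t 0.1 lane now [[-552.  487.]] 241.5 ang 1.487 F [-0.4 -1.5 -0.1] open 1.001
[-0.66, 0.65, 0.0, 0.74, 0], [-0.61, 0.7, 0.0, 0.74, 0], [-0.56, 0.74, 0.0, 0.74, 0], [-0.5, 0.78, 0.0, 0.74, 0], [-0.44, 0.81, 0.0, 0.74, 0],
[-0.38, 0.84, 0.0, 0.74, 0], [-0.32, 0.87, 0.0, 0.74, 0], [-0.25, 0.89, 0.0, 0.74, 0], [-0.19, 0.91, 0.0, 0.74, 0], [-0.12, 0.92, 0.0, 0.74, 0],
[-0.05, 0.93, 0.0, 0.74, 0], [0.02, 0.93, 0.0, 0.74, 0], [0.09, 0.92, 0.0, 0.74, 0], [0.16, 0.91, 0.0, 0.74, 0], [0.22, 0.9, 0.0, 0.74, 0],
[0.29, 0.88, 0.0, 0.74, 0], [0.35, 0.86, 0.0, 0.74, 0], [0.42, 0.83, 0.0, 0.74, 0], [0.48, 0.79, 0.0, 0.74, 0], [0.54, 0.76, 0.0, 0.74, 0],
```

>>> arm_command --rows '[-0.66,0.65,0.0,0.74,0,-0.61,0.7,0.0,0.74,0,-0.56,0.74,0.0,0.74,0,-0.5,0.78,0.0,0.74,0,-0.44,0.81,0.0,0.74,0]'

```text
t: 0.6
ee_pos: [299.3, 411.3, 242.0]
tcp_rot: [[0.676, 0.737, -0.0], [0.737, -0.676, -0.0], [-0.001, 0.0, -1.0]]
contact_force: [0.2, 0.2, 1.0]
opening: 0.5
```

>>> arm_command --rows '[-0.38,0.84,0.0,0.74,0,-0.32,0.87,0.0,0.74,0,-0.25,0.89,0.0,0.74,0,-0.19,0.91,0.0,0.74,0,-0.12,0.92,0.0,0.74,0]'

```text
t: 1.1
ee_pos: [372.5, 241.3, 242.2]
tcp_rot: [[0.896, 0.443, -0.0], [0.443, -0.896, -0.0], [-0.0, -0.0, -1.0]]
contact_force: [0.8, 0.0, 0.3]
opening: 0.496
```

>>> arm_command --rows '[-0.05,0.93,0.0,0.74,0,0.02,0.93,0.0,0.74,0,0.09,0.92,0.0,0.74,0,0.16,0.91,0.0,0.74,0,0.22,0.9,0.0,0.74,0]'

```text
t: 1.6
ee_pos: [446.4, 71.3, 242.3]
tcp_rot: [[0.996, 0.089, 0.0], [0.089, -0.996, 0.0], [0.0, -0.0, -1.0]]
contact_force: [0.6, -0.5, -1.1]
opening: 0.497
```

>>> arm_command --rows '[0.29,0.88,0.0,0.74,0,0.35,0.86,0.0,0.74,0,0.42,0.83,0.0,0.74,0,0.48,0.79,0.0,0.74,0,0.54,0.76,0.0,0.74,0]'

```text
t: 2.1
ee_pos: [520.6, -98.7, 242.2]
tcp_rot: [[0.961, -0.277, -0.0], [-0.277, -0.961, 0.0], [-0.0, -0.0, -1.0]]
contact_force: [0.7, -0.3, -1.0]
opening: 0.5
```

```bash
python3 -c "
from h import *
go(-80,-85,32,0,0,5)
c=calibration('wrist');print(c);cv2.imwrite('pics/w1.png',snapshot('wrist'))
go(-80,-85,32,0,0,5)"
```

```text
t 2.1 lane now [[-76.9 -83.7]] 242.2 ang 0.0044 F [ 0.7 -0.3 -1. ] open 0.5
[-0.02, 0.01, 1.05, 0.01, 0], [-0.02, 0.01, 1.05, 0.01, 0], [-0.02, 0.01, 1.05, 0.01, 0], [-0.02, 0.01, 1.05, 0.01, 0], [-0.02, 0.01, 1.05, 0.01, 0],

{'K': array([[337.62997734,   0.        , 316.30551316],
       [  0.        , 337.62997734, 235.6353785 ],
       [  0.        ,   0.        ,   1.        ]]), 'view': array([[ 9.60801818e-01, -2.77235481e-01, -5.96315370e-04,
        -5.26904197e+02],
       [-2.63310639e-01, -9.13212063e-01,  3.10984300e-01,
         6.42156801e+00],
       [-8.67604445e-02, -2.98637265e-01, -9.50414862e-01,
         3.96380268e+02],
       [ 0.00000000e+00,  0.00000000e+00,  0.00000000e+00,
         1.00000000e+00]])}
t 2.15 lane now [[-73.7 -89.2]] 242.6 ang -0.005 F [ 2.3 -5.   2. ] open 0.503
[-0.03, -0.02, 1.05, -0.01, 0], [-0.03, -0.02, 1.05, -0.01, 0], [-0.03, -0.02, 1.05, -0.01, 0], [-0.03, -0.02, 1.05, -0.01, 0], [-0.03, -0.02, 1.05, -0.01, 0],
```

View pics/w1.png

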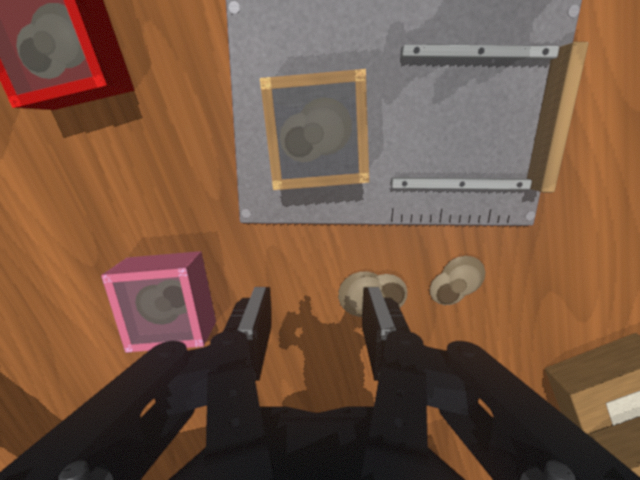

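Wrist view: the box, both rails and the end stop are all visible, with the box around (260-370, 70-190). I'll enlarge it to refine the measurement.

Run:
```python
import cv2
im=cv2.imread('pics/w1.png')[0:235,225:591]
cv2.imwrite('pics/w1c.png',cv2.resize(im,(796,511),interpolation=cv2.INTER_CUBIC))
```

```text
(no output)
```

View pics/w1c.png

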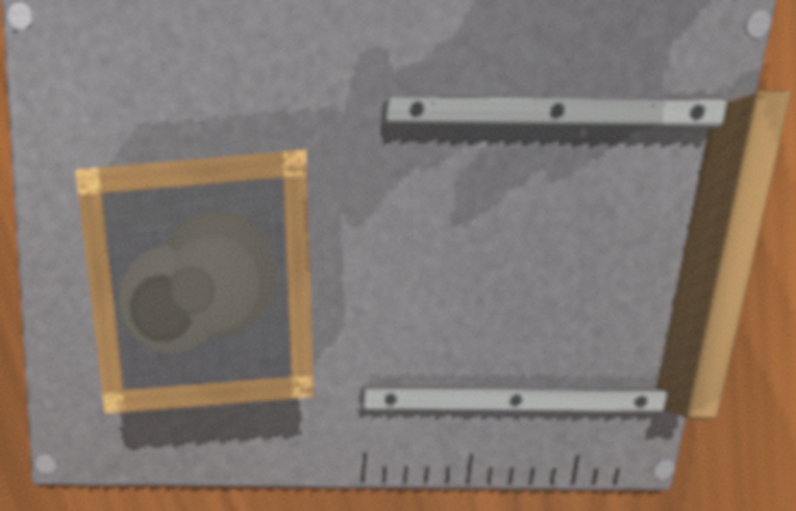

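In the crop (2.175x), the left rail's top corners are (388,97), (727,101), (723,126), (387,122) and the right's are (362,389), (666,392), (664,412), (363,411). The box top corners are (77,171), (306,151), (312,396), (106,412).

```bash
cat > m.py <<'E'
from h import *
c={'K':[[337.63,0,316.3055],[0,337.63,235.6354],[0,0,1]],'view':[[.960801818,-.277235481,-5.96315e-4,-526.904197],[-.263310639,-.913212063,.3109843,6.42156801],[-.0867604445,-.298637265,-.950414862,396.380268],[0,0,0,1]]}
f=lambda l:np.array(l)/[796/366,511/235]+[225,0]
rp=ray('x',f([(388,97),(727,101),(723,126),(387,122),(362,389),(666,392),(664,412),(363,411)]),22,c)
t,th,r=fit([(0,67),(145,67),(145,57),(0,57),(0,-57),(145,-57),(145,-67),(0,-67)],rp);print('mouth',t,th,r)
b,bh,r=fit([(-45,48),(45,48),(45,-48),(-45,-48)],ray('x',f([(77,171),(306,151),(312,396),(106,412)]),60,c));print('box',b,bh,r,lane(b,t,th),bh-th)
E
python3 m.py
```

```text
mouth [620.02974768 -40.12206392] -0.2911887735540988 [0.1 0.2 0.5 0.7 1.1 0.4 0.7 0.8]
box [541.05601662 -28.0944922 ] -0.20358913283154312 [0.5 0.3 0.8 0.7] [[-79.1022044  -11.15140965]] 0.08759964072255566
```

```bash
sed -i 's/^M=.*/M=np.array([620.,-40.]);TH=-0.290/' h.py; python3 -c "
from h import *
go(-79,-86,32,0,0,6)"
```

```text
t 2.15 lane now [[-75.2 -90.1]] 242.6 ang -0.0 F [ 2.3 -5.   2. ] open 0.503
[-0.02, -0.02, 0.88, -0.0, 0], [-0.02, -0.02, 0.88, -0.0, 0], [-0.02, -0.02, 0.88, -0.0, 0], [-0.02, -0.02, 0.88, -0.0, 0], [-0.02, -0.02, 0.88, -0.0, 0],
[-0.02, -0.02, 0.88, -0.0, 0],
```

>>> arm_command --rows '[-0.02,-0.02,0.88,0,0,-0.02,-0.02,0.88,0,0,-0.02,-0.02,0.88,0,0,-0.02,-0.02,0.85,0,0,0,0,0.8,0,0]'

```text
t: 2.65
ee_pos: [517.6, -93.0, 69.0]
tcp_rot: [[0.962, -0.274, -0.001], [-0.274, -0.962, 0.0], [-0.001, 0.0, -1.0]]
contact_force: [0.2, -0.1, 0.2]
opening: 0.504
```

>>> arm_command --rows '[0,0,0.8,0,0,0,0,0,0,0,0,0,0,0,0]'

```text
t: 2.95
ee_pos: [517.8, -93.6, 38.8]
tcp_rot: [[0.962, -0.275, -0.001], [-0.275, -0.962, -0.0], [-0.001, 0.001, -1.0]]
contact_force: [0.3, -0.1, -0.1]
opening: 0.498
```

```bash
python3 -c "
from h import *
go(-79,-75,32,0,0,3)
cv2.imwrite('pics/w2.png',snapshot('wrist'))"
```

```text
t 2.95 lane now [[-82.6 -80.6]] 38.8 ang 0.0117 F [ 0.3 -0.1 -0.1] open 0.498
[0.03, -0.05, 0.06, 0.04, 0], [0.03, -0.05, 0.06, 0.04, 0], [0.03, -0.05, 0.06, 0.04, 0],
```

View pics/w2.png

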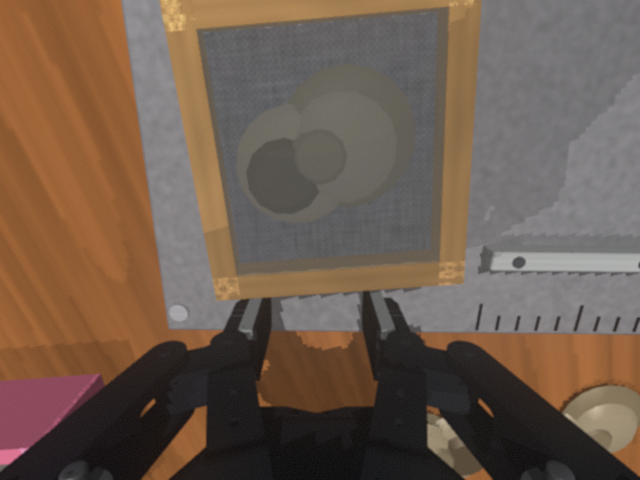

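Fingers sit just short of the box's -y face, clear of the rail. Now I'll push sideways slowly.

>>> arm_command --rows '[0.03,-0.06,0.06,0.04,0,0.03,-0.1,0.06,0.04,0,0,-0.1,0,0.04,0,0,-0.1,0,0,0,0,-0.1,0,0,0]'

```text
t: 3.5
ee_pos: [525.7, -76.3, 34.1]
tcp_rot: [[0.958, -0.286, 0.0], [-0.286, -0.958, -0.0], [0.0, 0.0, -1.0]]
contact_force: [-1.8, -2.1, 2.7]
opening: 0.497
```

>>> arm_command --rows '[0,0,0,0,0,0,0,0,0,0]'

```text
t: 3.7
ee_pos: [525.9, -75.9, 33.9]
tcp_rot: [[0.958, -0.285, 0.0], [-0.285, -0.958, 0.0], [0.0, -0.0, -1.0]]
contact_force: [0.4, 0.9, 0.3]
opening: 0.498
```

```bash
python3 -c "
from h import *
go(-80,-59,34,0,0,3)
c=calibration('wrist');np.savez('pics/w3.npz',K=c['K'],view=c['view']);im=snapshot('wrist');cv2.imwrite('pics/w3.png',im)"
```

```text
t 3.7 lane now [[-79.9 -61.3]] 33.9 ang 0.0006 F [0.4 0.9 0.3] open 0.498
[-0.0, -0.02, -0.0, 0.0, 0], [-0.0, -0.02, -0.0, 0.0, 0], [-0.0, -0.02, -0.0, 0.0, 0],
```

View pics/w3.png

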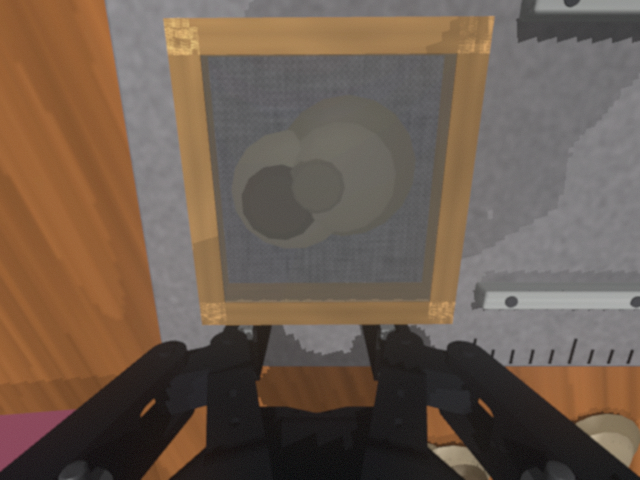

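The box now looks square. Its top corners are (165,18), (494,17), (453,323), (204,324). The right rail's near end is (485,290)/(485,309) and the left rail's inner near corner is (536,13).

```bash
python3 -c "
from h import *
c=dict(np.load('pics/w3.npz'))
b,bh,r=fit([(-45,48),(45,48),(45,-48),(-45,-48)],ray('x',[(165,18),(494,17),(453,323),(204,324)],60,c));print('box',lane(b,M,TH),bh-TH,r)
print(lane(ray('x',[(485,290),(485,309),(640,291),(536,13)],22,c),M,TH))"
```

```text
box [[-76.45041883  -1.63357068]] 0.0064364502704439275 [0.2 0.2 0.2 0.1]
[[ -0.41500327 -55.79115004]
 [  1.17228065 -65.99614966]
 [ 73.24529431 -56.29120979]
 [  0.75016016  57.91686903]]
```

>>> arm_command --rows '[0,-0.035,0,0,0,0,-0.035,0,0,0,0,0,0,0,0,0,0.3,0,0,0,0,0.4,-0.4,0,0]'

```text
t: 4.25
ee_pos: [517.1, -100.6, 48.9]
tcp_rot: [[0.959, -0.284, -0.003], [-0.284, -0.959, 0.0], [-0.003, 0.001, -1.0]]
contact_force: [-0.3, 0.7, 0.2]
opening: 0.502
```

>>> arm_command --rows '[0,0.1,-1,0,0,0,0,-1,0,0,0,0,0,0,0]'

```text
t: 4.55
ee_pos: [519.6, -107.4, 135.6]
tcp_rot: [[0.957, -0.289, 0.008], [-0.289, -0.957, -0.0], [0.008, -0.002, -1.0]]
contact_force: [0.5, -0.0, 0.4]
opening: 0.496
```

```bash
python3 -c "
from h import *
go(-152,1,130,np.pi/2,0,17)"
```

```text
t 4.55 lane now [[-76.9 -93.3]] 135.6 ang -0.0031 F [ 0.5 -0.   0.4] open 0.496
[-0.11, -0.14, 0.01, -0.93, 0], [-0.1, -0.15, 0.01, -0.93, 0], [-0.08, -0.16, 0.01, -0.93, 0], [-0.07, -0.16, 0.01, -0.93, 0], [-0.05, -0.17, 0.01, -0.93, 0],
[-0.04, -0.17, 0.01, -0.93, 0], [-0.02, -0.18, 0.01, -0.93, 0], [-0.0, -0.18, 0.01, -0.93, 0], [0.01, -0.18, 0.01, -0.93, 0], [0.03, -0.18, 0.01, -0.93, 0],
[0.04, -0.17, 0.01, -0.93, 0], [0.06, -0.17, 0.01, -0.93, 0], [0.07, -0.16, 0.01, -0.93, 0], [0.09, -0.15, 0.01, -0.93, 0], [0.1, -0.14, 0.01, -0.93, 0],
[0.12, -0.13, 0.01, -0.93, 0], [0.13, -0.12, 0.01, -0.93, 0],
```

```bash
python3 -c "
from h import *
print(np.round(get_state()['q'],2))
go(-152,1,130,-np.pi/2,0,17)"
```

```text
[-0.35  0.41  0.6   1.98 -0.31  0.83  0.12]
t 4.55 lane now [[-76.9 -93.3]] 135.6 ang -0.0031 F [ 0.5 -0.   0.4] open 0.496
[-0.11, -0.14, 0.01, 0.92, 0], [-0.12, -0.13, 0.01, 0.92, 0], [-0.13, -0.12, 0.01, 0.92, 0], [-0.14, -0.1, 0.01, 0.92, 0], [-0.15, -0.09, 0.01, 0.92, 0],
[-0.16, -0.07, 0.01, 0.92, 0], [-0.17, -0.06, 0.01, 0.92, 0], [-0.17, -0.04, 0.01, 0.92, 0], [-0.18, -0.03, 0.01, 0.92, 0], [-0.18, -0.01, 0.01, 0.92, 0],
[-0.18, 0.0, 0.01, 0.92, 0], [-0.18, 0.02, 0.01, 0.92, 0], [-0.17, 0.04, 0.01, 0.92, 0], [-0.17, 0.05, 0.01, 0.92, 0], [-0.16, 0.07, 0.01, 0.92, 0],
[-0.16, 0.08, 0.01, 0.92, 0], [-0.15, 0.1, 0.01, 0.92, 0],
```

The last joint has room for this turn, and it faces the camera down the lane.

>>> arm_command --rows '[-0.11,-0.14,0.01,0.92,0,-0.12,-0.13,0.01,0.92,0,-0.13,-0.12,0.01,0.92,0,-0.14,-0.1,0.01,0.92,0,-0.15,-0.09,0.01,0.92,0]'

```text
t: 5.05
ee_pos: [504.1, -72.8, 128.6]
tcp_rot: [[0.728, -0.686, 0.0], [-0.686, -0.728, 0.0], [0.0, -0.0, -1.0]]
contact_force: [0.2, -0.0, 0.5]
opening: 0.5
```

>>> arm_command --rows '[-0.16,-0.07,0.01,0.92,0,-0.17,-0.06,0.01,0.92,0,-0.17,-0.04,0.01,0.92,0,-0.18,-0.03,0.01,0.92,0,-0.18,-0.01,0.01,0.92,0]'

```text
t: 5.55
ee_pos: [490.4, -39.7, 126.5]
tcp_rot: [[0.348, -0.937, 0.0], [-0.937, -0.348, 0.001], [-0.0, -0.0, -1.0]]
contact_force: [0.1, -0.2, -0.8]
opening: 0.496
```

>>> arm_command --rows '[-0.18,0.0,0.01,0.92,0,-0.18,0.02,0.01,0.92,0,-0.17,0.04,0.01,0.92,0,-0.17,0.05,0.01,0.92,0,-0.16,0.07,0.01,0.92,0]'

```text
t: 6.05
ee_pos: [477.2, -6.7, 124.5]
tcp_rot: [[-0.104, -0.995, 0.0], [-0.995, 0.104, 0.001], [-0.001, -0.0, -1.0]]
contact_force: [-0.6, 0.4, 0.2]
opening: 0.498
```

>>> arm_command --rows '[-0.16,0.08,0.01,0.92,0,-0.15,0.1,0.01,0.92,0,0,0,0,0,0,0,0,0,0,0]'

```text
t: 6.45
ee_pos: [472.2, 6.8, 123.5]
tcp_rot: [[-0.277, -0.961, 0.0], [-0.961, 0.277, 0.0], [-0.0, -0.0, -1.0]]
contact_force: [1.2, 0.4, 0.6]
opening: 0.501
```

```bash
python3 -c "
from h import *
go(-152,1,34,-np.pi/2,0,4)
c=calibration('wrist');np.savez('pics/w4.npz',K=c['K'],view=c['view']);im=snapshot('wrist');cv2.imwrite('pics/w4.png',im)"
```

```text
t 6.45 lane now [[-155.     2.6]] 123.5 ang -1.5618 F [1.2 0.4 0.6] open 0.501
[0.01, -0.02, 0.56, 0.02, 0], [0.01, -0.02, 0.56, 0.02, 0], [0.01, -0.02, 0.56, 0.02, 0], [0.01, -0.02, 0.56, 0.02, 0],
```

View pics/w4.png

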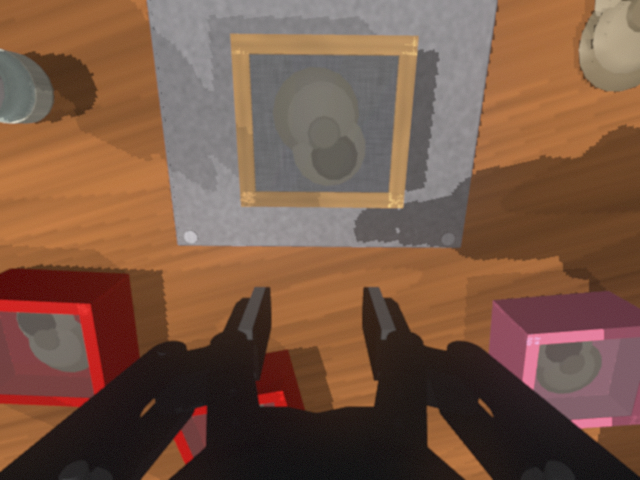

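Box top corners in this view are (231,35), (417,39), (404,207), (241,205), and the board's near edge runs (178,245) to (461,247). A red look-alike sits near the hand, so I'll check its clearance.

```bash
python3 -c "
from h import *
c=dict(np.load('pics/w4.npz'))
b,bh,r=fit([(45,48),(45,-48),(-45,-48),(-45,48)],ray('x',[(231,35),(417,39),(404,207),(241,205)],60,c));print('box',lane(b,M,TH),bh-TH,r)
print('board',lane(ray('x',[(150,0),(178,245),(461,247),(497,0)],10,c),M,TH).round(1))
print('red',lane(ray('top',[(272,337),(326,338),(325,389),(271,388)],50),M,TH).round(1),'red2',lane(ray('top',[(221,267),(270,279),(256,326),(206,308)],50),M,TH).round(1),'pink',lane(ray('top',[(425,341),(482,348),(477,400),(420,393)],50),M,TH).round(1))"
```

```text
box [[-77.08573566  -0.52152829]] -0.001362845007221447 [0.4 1.4 0.9 0.9]
board [[  -2.5  107.6]
 [-164.6  109.4]
 [-164.4 -109.5]
 [  -0.6 -108.7]]
red [[-290.4  123.2]
 [-264.5   29.4]
 [-350.3    6. ]
 [-376.    98.5]] red2 [[-196.3  250.7]
 [-191.9  157.6]
 [-280.   156.8]
 [-275.   253.9]] pink [[-219.4 -142. ]
 [-202.5 -242.3]
 [-292.1 -255.7]
 [-309.  -156.8]]
```

>>> arm_command --rows '[0.03,0,0.6,0.05,0,0.03,0,0.6,0.04,0,0,0,0.6,0,0,0,0,0.42,0,0,0,0,0,0,0]'

```text
t: 7.0
ee_pos: [470.5, 4.3, 33.0]
tcp_rot: [[-0.288, -0.958, -0.003], [-0.958, 0.288, -0.0], [0.001, 0.003, -1.0]]
contact_force: [-0.6, -0.4, 0.2]
opening: 0.5
```

>>> arm_command --rows '[0,-0.1,0,0,0,0,-0.1,0,0,0,0,-0.1,0,0,0,0,-0.1,0,0,0,0,-0.1,0,0,0]'

```text
t: 7.5
ee_pos: [491.4, -0.5, 34.7]
tcp_rot: [[-0.288, -0.958, 0.001], [-0.958, 0.288, 0.0], [-0.0, -0.001, -1.0]]
contact_force: [0.7, 0.7, -0.8]
opening: 0.5
```

```bash
python3 -c "
from h import *
go(-90,0,34,-np.pi/2,0,10)"
```

```text
t 7.5 lane now [[-134.5    1.1]] 34.7 ang -1.5726 F [ 0.7  0.7 -0.8] open 0.5
[0.0, -0.11, 0.0, -0.0, 0], [0.0, -0.11, 0.0, -0.0, 0], [0.0, -0.11, 0.0, -0.0, 0], [0.0, -0.11, 0.0, -0.0, 0], [0.0, -0.11, 0.0, -0.0, 0],
[0.0, -0.11, 0.0, -0.0, 0], [0.0, -0.11, 0.0, -0.0, 0], [0.0, -0.11, 0.0, -0.0, 0], [0.0, -0.11, 0.0, -0.0, 0], [0.0, -0.11, 0.0, -0.0, 0],
```

>>> arm_command --rows '[0,-0.06,0,0,0,0,-0.06,0,0,0,0,-0.06,0,0,0,0,-0.06,0,0,0,0,-0.06,0,0,0]'

```text
t: 8.0
ee_pos: [502.2, -4.0, 34.2]
tcp_rot: [[-0.288, -0.958, -0.0], [-0.958, 0.288, -0.0], [0.0, 0.0, -1.0]]
contact_force: [-2.2, 0.8, -0.5]
opening: 0.501
```

>>> arm_command --rows '[0,-0.06,0,0,0,0,-0.06,0,0,0,0,-0.06,0,0,0,0,-0.06,0,0,0,0,-0.06,0,0,0]'

```text
t: 8.5
ee_pos: [513.9, -7.5, 34.3]
tcp_rot: [[-0.288, -0.958, -0.0], [-0.958, 0.288, -0.0], [0.0, 0.0, -1.0]]
contact_force: [-0.5, 0.9, -0.9]
opening: 0.496
```

```bash
python3 -c "
from h import *
go(43,0,34,-np.pi/2,0,1)
c=calibration('wrist');np.savez('pics/w5.npz',K=c['K'],view=c['view']);im=snapshot('wrist');cv2.imwrite('pics/w5.png',im)
cv2.imwrite('pics/t5.png',snapshot('top'))"
```

```text
t 8.5 lane now [[-111.     0.8]] 34.3 ang -1.573 F [-0.5  0.9 -0.9] open 0.496
[0.01, -3.85, 0.01, -0.02, 0],
```

View pics/w5.png

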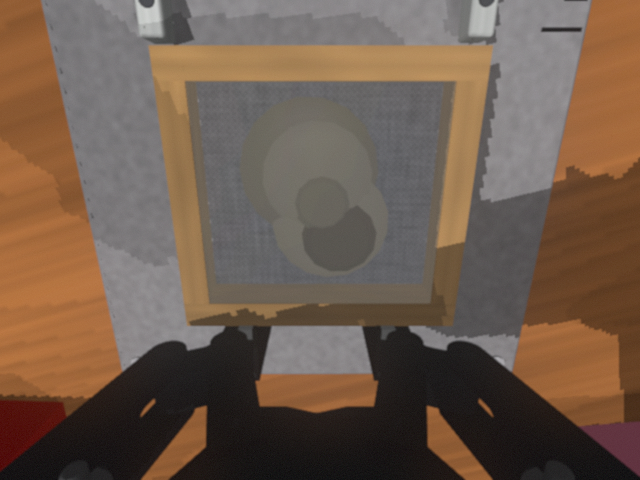

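Box top corners: (152,46), (491,45), (455,325), (189,325). Rail near ends: left (138,37)/(164,37), right (469,37)/(494,37).

```bash
python3 -c "
from h import *
c=dict(np.load('pics/w5.npz'))
b,bh,r=fit([(45,48),(45,-48),(-45,-48),(-45,48)],ray('x',[(152,46),(491,45),(455,325),(189,325)],60,c));print('box',lane(b,M,TH),bh-TH,r)
print(lane(ray('x',[(138,37),(164,37),(469,37),(494,37)],22,c),M,TH).round(1))"
```

```text
box [[-55.72023791  -0.95278775]] 0.0013948380601666033 [0.4 0.6 0.6 0.2]
[[  0.   68. ]
 [ -0.   58.2]
 [ -0.3 -57.1]
 [ -0.3 -66.5]]
```

Centred within 2 mm and square; pushing in.

>>> arm_command --rows '[0,-0.06,0,0,0,0,-0.1,0,0,0,0,-0.1,0,0,0,0,-0.1,0,0,0,0,-0.1,0,0,0]'

```text
t: 9.1
ee_pos: [531.6, -12.8, 34.3]
tcp_rot: [[-0.288, -0.958, -0.0], [-0.958, 0.288, 0.0], [-0.0, 0.0, -1.0]]
contact_force: [-1.2, 0.2, 1.2]
opening: 0.498
```

>>> arm_command --rows '[0,-0.1,0,0,0,0,-0.1,0,0,0,0,-0.1,0,0,0,0,-0.1,0,0,0,0,-0.1,0,0,0]'

```text
t: 9.6
ee_pos: [550.8, -18.6, 34.3]
tcp_rot: [[-0.288, -0.958, -0.0], [-0.958, 0.288, 0.0], [-0.0, 0.0, -1.0]]
contact_force: [-2.9, 1.1, 0.9]
opening: 0.501
```

>>> arm_command --rows '[0,-0.1,0,0,0,0,-0.1,0,0,0,0,-0.1,0,0,0,0,-0.1,0,0,0,0,-0.06,0,0,0]'

```text
t: 10.1
ee_pos: [568.6, -24.0, 34.3]
tcp_rot: [[-0.288, -0.958, 0.0], [-0.958, 0.288, -0.0], [0.0, -0.0, -1.0]]
contact_force: [-2.2, 0.5, 1.8]
opening: 0.501
```

```bash
python3 -c "
from h import *
go(43,0,34,-np.pi/2,0,1)
c=calibration('wrist');np.savez('pics/w6.npz',K=c['K'],view=c['view']);im=snapshot('wrist');cv2.imwrite('pics/w6.png',im)"
```

```text
t 10.1 lane now [[-53.9   0.6]] 34.3 ang -1.573 F [-2.2  0.5  1.8] open 0.501
[0.01, -2.42, 0.01, -0.02, 0],
```

View pics/w6.png

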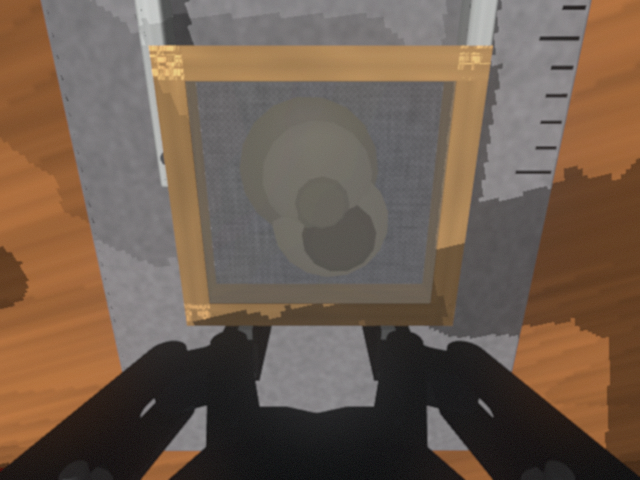

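The box is unchanged relative to the hand and the rails remain evenly placed, so I'll continue.

>>> arm_command --rows '[0,-0.08,0,0,0,0,-0.1,0,0,0,0,-0.1,0,0,0,0,-0.1,0,0,0,0,-0.1,0,0,0]'

```text
t: 10.65
ee_pos: [586.9, -29.5, 34.2]
tcp_rot: [[-0.288, -0.958, 0.0], [-0.958, 0.288, -0.0], [0.0, -0.0, -1.0]]
contact_force: [-1.5, 0.4, -0.3]
opening: 0.494
```

>>> arm_command --rows '[0,-0.1,0,0,0,0,-0.1,0,0,0,0,-0.1,0,0,0,0,-0.1,0,0,0,0,-0.1,0,0,0]'

```text
t: 11.15
ee_pos: [606.0, -35.2, 34.3]
tcp_rot: [[-0.288, -0.958, 0.0], [-0.958, 0.288, -0.0], [-0.0, -0.0, -1.0]]
contact_force: [-1.6, -0.2, -0.5]
opening: 0.499
```

>>> arm_command --rows '[0,-0.1,0,0,0,0,-0.1,0,0,0,0,-0.1,0,0,0,0,-0.1,0,0,0,0,-0.1,0,0,0]'

```text
t: 11.65
ee_pos: [625.1, -40.9, 34.3]
tcp_rot: [[-0.288, -0.958, -0.0], [-0.958, 0.288, 0.0], [-0.0, 0.0, -1.0]]
contact_force: [-1.8, -0.2, -0.4]
opening: 0.496
```

>>> arm_command --rows '[0,-0.1,0,0,0,0,-0.1,0,0,0,0,-0.08,0,0,0,0,-0.06,0,0,0,0,-0.06,0,0,0]'

```text
t: 12.15
ee_pos: [640.2, -45.5, 34.3]
tcp_rot: [[-0.288, -0.958, -0.0], [-0.958, 0.288, 0.0], [-0.0, 0.0, -1.0]]
contact_force: [-2.6, 1.2, 0.1]
opening: 0.499
```

>>> arm_command --rows '[0,-0.05,0,0,0,0,-0.05,0,0,0,0,-0.05,0,0,0]'

```text
t: 12.45
ee_pos: [646.0, -47.2, 34.3]
tcp_rot: [[-0.288, -0.958, -0.0], [-0.958, 0.288, 0.0], [-0.0, 0.0, -1.0]]
contact_force: [-1.1, 0.7, 0.9]
opening: 0.501
```

```bash
python3 -c "
from h import *
go(44.7,0,34,-np.pi/2,0,1)"
```

```text
t 12.45 lane now [[26.9  0.5]] 34.3 ang -1.5729 F [-1.1  0.7  0.9] open 0.501
[0.01, -0.44, 0.01, -0.02, 0],
```

>>> arm_command --rows '[0,-0.07,0,0,0,0,-0.07,0,0,0,0,-0.07,0,0,0,0,-0.06,0,0,0,0,-0.05,0,0,0]'

```text
t: 12.95
ee_pos: [658.3, -51.0, 34.3]
tcp_rot: [[-0.288, -0.958, 0.0], [-0.958, 0.288, 0.0], [-0.0, -0.0, -1.0]]
contact_force: [-3.4, 0.6, -0.0]
opening: 0.504
```

>>> arm_command --rows '[0,-0.03,0,0,0,0,-0.03,0,0,0,0,-0.03,0,0,0]'

```text
t: 13.25
ee_pos: [661.6, -52.0, 34.3]
tcp_rot: [[-0.288, -0.958, -0.0], [-0.958, 0.288, 0.0], [-0.0, 0.0, -1.0]]
contact_force: [-2.6, 0.3, 1.7]
opening: 0.497
```

>>> arm_command --rows '[0,-0.025,0,0,0]'

```text
t: 13.35
ee_pos: [662.6, -52.2, 34.3]
tcp_rot: [[-0.288, -0.958, 0.0], [-0.958, 0.288, 0.0], [-0.0, -0.0, -1.0]]
contact_force: [-3.2, 0.7, 1.8]
opening: 0.498
```

>>> arm_command --rows '[0,-0.02,0,0,0]'

```text
t: 13.45
ee_pos: [662.7, -52.3, 34.3]
tcp_rot: [[-0.288, -0.958, -0.001], [-0.958, 0.288, 0.001], [-0.0, 0.002, -1.0]]
contact_force: [-7.5, 1.8, 4.4]
opening: 0.501
```

>>> arm_command --rows '[0,-0.02,0,0,0,0,0,0,0,0]'

```text
t: 13.65
ee_pos: [662.7, -52.3, 34.2]
tcp_rot: [[-0.288, -0.958, -0.003], [-0.958, 0.288, 0.001], [-0.0, 0.003, -1.0]]
contact_force: [-8.1, 2.1, 5.1]
opening: 0.499
```

```bash
python3 -c "
from h import *
go(44.7,0,34,-np.pi/2,0,1)"
```

```text
t 13.65 lane now [[44.4  0.4]] 34.2 ang -1.5729 F [-8.1  2.1  5.1] open 0.499
[0.01, -0.01, 0.0, -0.02, 0],
```

Seated (about 8 N, no further travel). Now I'll retract straight back, then lift.

>>> arm_command --rows '[0,0.1,0,0,0,0,0.3,0,0,0,0,0.6,0,0,0,0,0.6,-0.6,0,0,0,0.6,-1,0,0]'

```text
t: 14.15
ee_pos: [578.0, -27.0, 97.0]
tcp_rot: [[-0.288, -0.958, -0.003], [-0.958, 0.288, -0.001], [0.002, 0.003, -1.0]]
contact_force: [-0.4, 0.4, 1.1]
opening: 0.501
```

>>> arm_command --rows '[0,0.6,-1,0,0,0,0.8,-0.8,0,0,0,0.6,-0.5,0,0,0,0,0,0,0,0,0,0,0,0]'

```text
t: 14.65
ee_pos: [503.9, -3.5, 190.9]
tcp_rot: [[-0.287, -0.958, 0.003], [-0.958, 0.287, 0.001], [-0.002, -0.002, -1.0]]
contact_force: [-0.0, 0.6, -0.4]
opening: 0.5
```

```bash
python3 -c "
from h import *
go(-80,0,180,-np.pi/2,0,1)
c=calibration('wrist');np.savez('pics/w7.npz',K=c['K'],view=c['view']);im=snapshot('wrist')[:330,80:560];cv2.imwrite('pics/w7.png',cv2.resize(im,(800,550),interpolation=cv2.INTER_CUBIC))"
```

```text
t 14.65 lane now [[-121.7    1.8]] 190.9 ang -1.5716 F [-0.   0.6 -0.4] open 0.5
[0.04, -1.04, 0.27, -0.01, 0],
```

View pics/w7.png

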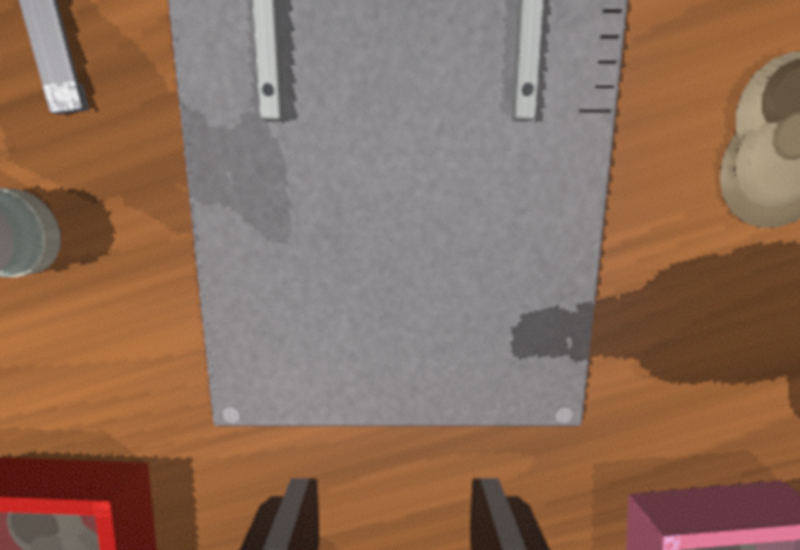

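That view is too far back and the box is out of frame. I'll check with the top and side cameras instead.

```bash
python3 -c "
from h import *
a=snapshot('top')[105:255,325:465];b=snapshot('side')[120:270,190:330]
cv2.imwrite('pics/fin.png',np.hstack([cv2.resize(x[:,:],(392,420),interpolation=cv2.INTER_CUBIC) for x in(a,b)]))"
```

```text
(no output)
```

View pics/fin.png

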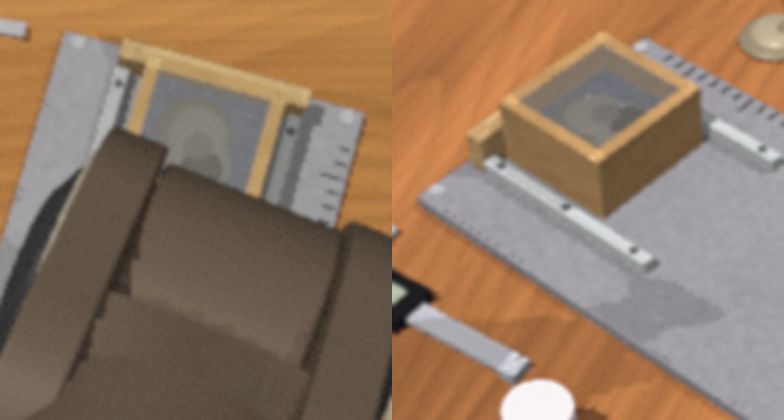

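Side view: the box is against the stop between the rails. Its top corners in the crop are (502,98), (603,36), (700,90), (604,158).

```bash
python3 -c "
from h import *
px=(np.array([(502,98),(603,36),(700,90),(604,158)])-[392,0])/2.8+[190,120]
b,bh,r=fit([(45,48),(45,-48),(-45,-48),(-45,48)],ray('side',px,60));print('box',lane(b,M,TH),bh-TH,r)
r=(np.array([(486,165),(650,268),(781,160)])-[392,0])/2.8+[190,120];print(lane(ray('side',r,22),M,TH))
s=get_state();print(s['t'],s['contact_force'],s['joint_vel'])"
```

```text
box [[98.43832388 -0.42285523]] -0.015273411804437531 [2.8 5.4 2.9 5.4]
[[140.44560361  69.81204179]
 [ -5.60392269  68.54050527]
 [ -4.02734457 -59.5963137 ]]
14.8 [-0.19550881 -0.26497042 -0.29071427] [ 0.00835853  0.00911946  0.00097475  0.0028179   0.0005484   0.00234496
 -0.00216969]
```

```bash
python3 -c "
from rig import *
print(job_done())"
```

```text
the job is handed in; nothing more can be done
None
```

I squared and centred the specimen box by pushing its side with two fingers. I then pushed it from behind down the lane until it met the end stop, pulled the hand straight back, lifted clear and handed in at about 15 s.

**Last checks**
- **On the way in:** with the front of the box about 10 mm short of the lane mouth, the wrist camera put it within 2 mm of the centre line and within 0.002 rad of square. Midway it had not moved relative to the hand.
- **At the stop:** the hand stopped within 0.5 mm of where I expected, at about 8 N. That was the highest push force I read.
- **After retracting:** the hand reads about zero force. A rough side-camera fit put the box's centre 98.4 mm down the lane (100 mm is fully seated) and 0.4 mm off the centre line. It showed about 0.015 rad of turn, but with corner errors of up to 5 mm, so it only coarsely confirms that the box is square.

**Less certain:** the final wrist view missed the box, and the arm partly hid it from the top camera. The pictures show a gap to both rails, but I did not measure the final clearance directly. I did not measure the shells, callipers, jar or look-alikes again at the end, but the hand stayed well clear of them.

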